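# Sort the fittings off the sink cabinet

### The arm

A 7-joint arm with a two-finger parallel gripper is mounted at the origin on the work surface. World frame = base frame: x ahead of the robot, y to its left, z up, the work surface at z = 0. Lengths are in m, angles in degrees, forces in N, time in s.
With the tool pointing down it reaches from about 0.425 to 0.975 m from the base axis. Payload 16.7 kg.
Tool frame: the origin (TCP) lies on the front face of the gripper's body, between the roots of the fingers; the fingertips stand 73 mm ahead of it and the grasp point (between the pads) lies 54 mm ahead of it; z points along the fingers, y is the line along which they close (so a half turn about z gives the same grasp; the last joint's range is limited). The gripper opens to 85 mm and grips with 20 to 120 N. Pads are 22 mm wide; open, the fingers measure 114 mm over their backs; the gripper's body (76 mm by 85 mm) begins 54 mm behind the grasp point. The pads swing forward as they close: fully open they stand 13 mm farther back than shut.
Start: joints at [-73.367, 24.414, 4.234, 92.017, -1.954, 63.644, -3.845], TCP at [0.287, 0.611, 0.304] pointing down, gripper open.
Joint ranges: [-163.25, 163.25], [-28.42, 122.38], [-70.27, 78.77], [12.13, 141.07], [-58.53, 238.53], [9.26, 117.41], [-156.51, 156.51]. Speed limits (degrees/s): [108.29, 108.29, 136.94, 136.94, 172.46, 172.46, 172.46].

### API

Orientations are given as a 3x3 rotation matrix whose columns are the frame's x, y, z axes.
In Python, from cell import * gives the robot as it stands.
- The arm moves only by the tool carry_out, never from a script. Its argument "moves" is text: rows parted by semicolons, each of 5 numbers parted by spaces: the shift along the tool's x, y, z each as a share of 0.12 m, from -1 to 1, then the turn about the tool's z as a share of 1.5 rad, from -1 to 1, then the opening, from -1 (shut) to 1 (fully open), so that 0 is half open. A call has 1 to 12 rows; each row is the pose to reach, as a shift and turn from the pose commanded when the call began, along the tool's axes at that moment; what a row does not reach only later rows make up. A row lasts 1/8 s, in which the tool goes at most 62.5 mm and 10.7 degrees, less where a joint would pass 70% of its speed; a pose out of reach is approached as far as the arm can. A call with a number of a shift or a turn outside -1 to 1 is refused whole. A call with a gripper value outside its range is refused whole. The fingers move at their own pace and stop on an object; the grip force is fixed at half the most. Time passes only in rows, so rows that repeat a pose let the fingers close. It gives the time, the measured TCP pose, the force, the opening and the grip force at its end, in the units of the state.
- get_state(): the state, without advancing time (a new reading comes with each control period).
- grab_frame(name): name is "scene" or "top" or "wrist"; returns (picture, depth): 480x640x3 uint8, red, green, blue; 480x640 float32, m along the optical axis (not along the pixel's ray), 0 where there is no reading.
- camera_info(name): a dict with "intrinsics" (3x3 intrinsics, pixels), "eye" and "attitude" of the camera in the world; the wrist camera has in their place "hand_eye" (4x4, takes a point from camera to tool coordinates, whose origin is the TCP and whose axes are the flange's). Camera axes: x right, y up, looking along -z (the intrinsics and any distortion apply to the point x, -y, -z); pixel columns grow to the right and rows downward; lengths in m; the calibration is good to about 2 mm. A picture is of the moment at which its call begins: read the wrist's pose just before it. camera_info takes no time and is no camera call.
- hand_in(): hands the job in; it is judged then, once.
Trained networks look in the newest picture that a camera, given by its name, has taken for a name from the list of things; names that differ only in an ending like _2 or _b are one class to them, and where a whole thing is asked for, a point or a joint stands for the part that bears it (a point fixed in the world has none). Each returns a list of dicts, best first, with "score" (0 to 1); they miss things now and then, are a little off and sometimes report something else, mostly with a low value. They report only what shows in the picture. A call takes as long as a camera call.
- boxes_of(camera, label): "extent" ([left, top, right, bottom] in pixels, round what is visible of it).
- spot_point(camera, label): "position" ([column, row] in pixels: a listed point, or the origin of a listed thing).
The state is a dict: "t": time; "joint_positions": joint angles; "joint_velocities": joint speeds; "tau": joint torques, N m; "position": TCP position; "ee_rot": TCP orientation; "contact_force": force on the tool from outside, world axes, zero at the start; "torque": the same for the moment, N m; "width": opening from 0.0 (shut) to 1.0 (fully open); "gripper_force": force on a finger pad.
Only numpy, scipy, OpenCV 4.12 (cv2) and the standard library are available. Lean on these libraries where they do the work, as an engineer would, in place of code of your own. Each camera call takes 0.05 s, during which the arm holds its last target. There are 200 camera calls.

### The job

Sort the fittings taken off the sink cabinet into their trays: the two steel knobs into the blue tray and the two hinges into the green tray, one in each bay, and the ivory light switch into the red tray. Set every piece flat on the floor of its bay, the same way up as you found it (hinges cup down, knobs standing), and do not knock over the amber jar of screws.

Things in the scene. Friction and masses are not known exactly. Their poses are not given: they have to be found in the camera images.
- knob_1: One steel cupboard knob, the two are alike: round, 36 mm high, standing on its foot. Foot 24 mm across at the bottom, neck 16 mm across, head a plain cylinder 28 mm across from 17 to 36 mm above the underside (grip it there, 28 mm wide, from any side). About 60 g. Origin: centre of the underside; z up along its axis.
- knob_2: The other steel cupboard knob, the two are alike: round, 36 mm high, standing on its foot. Foot 24 mm across at the bottom, neck 16 mm across, head a plain cylinder 28 mm across from 17 to 36 mm above the underside (grip it there, 28 mm wide, from any side). About 60 g. Origin: centre of the underside; z up along its axis.
- hinge_1: One steel concealed hinge (two alike), cup down, 87 (x, -43 to 43) by 50 by 28 mm high, 90 g. Round cup 35 across at x=-25.5 with 50 mm wide flange 12-14 mm up; straight arm 16 wide (y +-8), 14-28 mm up, x -26 to 41; dark foot plate 44 wide, 4 thick, x 29-43. Open under the arm from x=-8 to 27. Grip arm across y (16 mm) at x about 5 mm. Origin: centre of underside, z up.
- hinge_2: The other steel concealed hinge (two alike), cup down, 87 (x, -43 to 43) by 50 by 28 mm high, 90 g. Round cup 35 across at x=-25.5 with 50 mm wide flange 12-14 mm up; straight arm 16 wide (y +-8), 14-28 mm up, x -26 to 41; dark foot plate 44 wide, 4 thick, x 29-43. Open under the arm from x=-8 to 27. Grip arm across y (16 mm) at x about 5 mm. Origin: centre of underside, z up.
- switch_box: Ivory surface-mounted light switch with two white rockers on top: a block 90 mm long (its x), 45 mm wide (its y), 26 mm high (28 mm at the rockers, which face up). Grip it across y, 45 mm wide. About 90 g. Origin: centre of the underside, z up.
- tray_blue: Blue plastic tray, fixed to the worktop, open on top, 66 mm (its x) by 129 mm (its y), 14 mm high; walls and floor 3 mm thick. One divider makes two bays side by side along y, each 60 by 60 mm inside, centred at y = +31.5 and y = -31.5 mm. Origin: centre of its underside, on the worktop; z up.
- tray_green: Green plastic tray, fixed to the worktop, open on top, 116 mm (its x) by 157 mm (its y), 14 mm high; walls and floor 3 mm thick. One divider makes two bays side by side along y, each 110 mm (x) by 74 mm (y) inside, centred at y = +38.5 and y = -38.5 mm. Origin: centre of its underside, on the worktop; z up.
- tray_red: Red plastic tray, fixed to the worktop, open on top, 120 mm (its x) by 76 mm (its y), 14 mm high; walls and floor 3 mm thick. A single bay 114 mm (x) by 70 mm (y) inside, centred on the origin. Origin: centre of its underside, on the worktop; z up.
- screw_jar: Small amber glass jar of screws with a brass lid, standing among the work: 37 mm across, 54 mm high, about 120 g, loose. Not to be knocked over. Origin: centre of the underside, z up. (A yellow tin of the same width, 26 mm high, stands about as far out on the other side.)

How it is judged (in metres and radians):
At the end, for the whole second after the job is handed in: Knobs one per blue bay, hinges one per green bay (each within 18 mm of the bay centre along each tray axis), switch within 16 mm of the red tray centre; all right way up, tilt under 0.15 rad, underside under 8 mm above the tray underside, released, at rest; amber jar upright (0.2 rad) (x of knob_1 in the frame of tray_blue between -0.018 and 0.018 m and z of knob_1 in the frame of tray_blue between 0 and 0.008 m and angle between each of knob_1, knob_2, hinge_1, hinge_2, switch_box's own z axis and vertical below 0.15 rad and linear speed of each of knob_1, knob_2, hinge_1, hinge_2, switch_box below 0.02 m/s and angular speed of each of knob_1, knob_2, hinge_1, hinge_2, switch_box below 0.2 rad/s and x of knob_2 in the frame of tray_blue between -0.018 and 0.018 m and z of knob_2 in the frame of tray_blue between 0 and 0.008 m and x of hinge_1 in the frame of tray_green between -0.018 and 0.018 m and z of hinge_1 in the frame of tray_green between 0 and 0.008 m and x of hinge_2 in the frame of tray_green between -0.018 and 0.018 m and z of hinge_2 in the frame of tray_green between 0 and 0.008 m and x of switch_box in the frame of tray_red between -0.016 and 0.016 m and z of switch_box in the frame of tray_red between 0 and 0.008 m and y of switch_box in the frame of tray_red between -0.016 and 0.016 m and ((y of knob_1 in the frame of tray_blue between 0.0135 and 0.0495 m and y of knob_2 in the frame of tray_blue between -0.0495 and -0.0135 m) or (y of knob_1 in the frame of tray_blue between -0.0495 and -0.0135 m and y of knob_2 in the frame of tray_blue between 0.0135 and 0.0495 m)) and ((y of hinge_1 in the frame of tray_green between 0.0205 and 0.0565 m and y of hinge_2 in the frame of tray_green between -0.0565 and -0.0205 m) or (y of hinge_1 in the frame of tray_green between -0.0565 and -0.0205 m and y of hinge_2 in the frame of tray_green between 0.0205 and 0.0565 m)) and angle between screw_jar's own z axis and vertical below 0.2 rad); the robot touches nothing.
It fails at once if the amber jar of screws is knocked over (angle between screw_jar's own z axis and vertical above 0.6 rad).
It also fails if it takes over 131 s, if anything falls off the work surface, if the arm or the gripper's body presses on something with over 40 N, if the wrist force passes 120 N, or if a joint passes its speed limit or range.

## Working session

There is one attempt and no reset: what is moved stays moved. The work goes in short steps, Python scripts to look and compute and a tool call to move; the robot and the scene stay as the last step left them, time stands still between calls to the robot, and variables do not carry over. Pictures are saved under pics/ and viewed, at most 14 in all, crops included, and the job is handed in when it is done.

Besides the shell and the picture viewer there is one more tool, called after ">>>" as a command line: name --argument value ..., lists and objects as JSON in quotes. carry_out: Moves the arm, as the interface text tells. Its arguments: {"type":"object","properties":{"moves":{"type":"string"}},"required":["moves"]}

```bash
ls; mkdir -p pics
python3 - <<'E'
from cell import *
import cv2
s=get_state();print(s['t'],s['position'],s['ee_rot'],s['width'])
for c in('top','scene','wrist'):
    print(c,camera_info(c))
p,d=grab_frame('top');cv2.imwrite('pics/top0.png',p[:,:,::-1])
import numpy as np;np.save('top0d.npy',d);np.save('top0.npy',p)
for l in['knob_1','hinge_1','switch_box','tray_blue','tray_green','tray_red','screw_jar']:
    print(l,[(np.round(b['extent']),round(b['score'],2)) for b in boxes_of('top',l)[:4]],[(np.round(b['position'],1),round(b['score'],2)) for b in spot_point('top',l)[:4]])
E
```

```text
pics
0.0 [0.28725641 0.61047301 0.30321668] [[-9.04826155e-01  4.25780941e-01 -4.69640960e-04]
 [ 4.25781188e-01  9.04825322e-01 -1.23128265e-03]
 [-9.93136538e-05 -1.31406103e-03 -9.99999132e-01]] 0.9973758013360684
top {'intrinsics': array([[486.78069854,   0.        , 323.51149963],
       [  0.        , 486.78069854, 238.5289817 ],
       [  0.        ,   0.        ,   1.        ]]), 'eye': array([0.38295817, 0.01292165, 0.83794031]), 'attitude': array([[-0.02365839,  0.99059128, -0.13479314],
       [-0.99968224, -0.02226811,  0.01181274],
       [ 0.00870001,  0.13502978,  0.99080335]])}
scene {'intrinsics': array([[449.00978092,   0.        , 311.91531842],
       [  0.        , 449.00978092, 233.08938476],
       [  0.        ,   0.        ,   1.        ]]), 'eye': array([1.07036721, 0.29283917, 0.67427316]), 'attitude': array([[-0.46008497, -0.6303732 ,  0.6252611 ],
       [ 0.88778314, -0.31649365,  0.33417489],
       [-0.01276372,  0.70884511,  0.70524868]])}
wrist {'intrinsics': array([[431.32501804,   0.        , 317.73314917],
       [  0.        , 431.32501804, 242.0
[... 403 characters left out ...]
00000e+00]])}
knob_1 [(array([393., 258., 413., 277.]), 0.63), (array([499., 310., 521., 325.]), 0.57)] [(array([501.2, 315.2]), 0.75), (array([401.8, 263.6]), 0.6)]
hinge_1 [(array([308., 237., 361., 267.]), 0.61), (array([219., 252., 268., 306.]), 0.55)] [(array([331.5, 250.4]), 0.94), (array([242.3, 275.3]), 0.8)]
switch_box [] [(array([149.7, 329.6]), 0.56)]
tray_blue [(array([292., 148., 366., 191.]), 0.69)] [(array([328.5, 170.3]), 0.93)]
tray_green [(array([139., 142., 242., 224.]), 0.55)] [(array([190.6, 184.8]), 0.77)]
tray_red [(array([459., 155., 513., 232.]), 0.84)] [(array([483.7, 191.4]), 0.67)]
screw_jar [(array([382., 207., 409., 232.]), 0.97)] [(array([389.7, 222.2]), 0.96)]
```

View pics/top0.png

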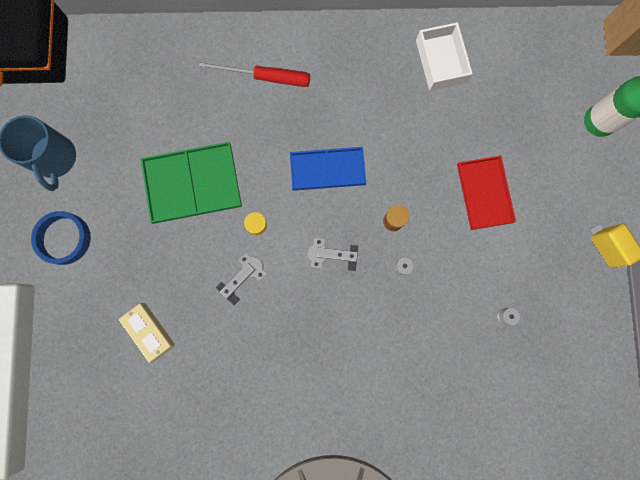

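```bash
cat > h.py <<'E'
from cell import *
import numpy as np, cv2
def pose(c,s=None):
    I=camera_info(c)
    if 'eye' in I: return I['intrinsics'],np.array(I['attitude']),np.array(I['eye'])
    s=s or get_state();H=np.array(I['hand_eye']);R=np.array(s['ee_rot'])
    return I['intrinsics'],R@H[:3,:3],R@H[:3,3]+np.array(s['position'])
def rays(P,uv):
    K,A,e=P;uv=np.atleast_2d(np.asarray(uv,float))
    return np.c_[(uv[:,0]-K[0,2])/K[0,0],-(uv[:,1]-K[1,2])/K[1,1],-np.ones(len(uv))]@A.T
def plane(P,uv,z):
    r=rays(P,uv);return P[2]+r*((z-P[2][2])/r[:,2])[:,None]
def cloud(P,d):
    h,w=d.shape;v,u=np.mgrid[:h,:w]
    X=rays(P,np.c_[u.ravel(),v.ravel()])*d.reshape(-1,1)+P[2]
    X[d.ravel()==0]=np.nan
    return X.reshape(h,w,3)
def rect(xy):
    (cx,cy),(a,b),t=cv2.minAreaRect((np.asarray(xy)*1000).astype(np.float32))
    if b>a:a,b,t=b,a,t+90
    return np.round([cx,cy,a,b,(t+90)%180-90],1)
def big(m):
    n,l,st,_=cv2.connectedComponentsWithStats(m.astype(np.uint8));return l==1+np.argmax(st[1:,4])
def ao(deg_y):  # current tool y-axis angle
    R=np.array(get_state()['ee_rot']);return np.degrees(np.arctan2(R[1,1],R[0,1]))
E
python3 - <<'E'
from h import *
p=np.load('top0.npy');d=np.load('top0d.npy');P=pose('top');X=cloud(P,d)
hsv=cv2.cvtColor(p,cv2.COLOR_RGB2HSV);H,S,V=cv2.split(hsv)
Z=X[...,2];print('floor z',np.nanmedian(Z[350:450,200:300]))
def win(m,l,t,r,b):
    q=np.zeros(m.shape,bool);q[t:b,l:r]=m[t:b,l:r];return big(q)
for n,m,w in(('green',(S>120)&(H>40)&(H<80),(120,120,260,240)),('blue',(S>120)&(H>95)&(H<130),(270,130,385,205)),('red',(S>120)&((H<8)|(H>172)),(440,140,530,245))):
    v,u=np.nonzero(win(m,*w));print(n,rect(plane(P,np.c_[u,v],.014)[:,:2]))
for n,w in(('switch',(100,290,190,380)),('hingeA',(205,240,275,315)),('hingeB',(295,230,370,275)),('knobA',(385,245,425,285)),('knobB',(490,295,535,335)),('jar',(370,195,420,240)),('tin',(235,205,275,240))):
    for z in(.006,.019):
        m=win(np.nan_to_num(Z)>z,*w);q=X[m];print(n,z,'n',len(q),'zmax',np.round(np.percentile(q[:,2],95),4),rect(q[:,:2]),np.round(q.mean(0)*1000,1))
img=cv2.resize(p[195:385,110:430],None,fx=2.5,fy=2.5,interpolation=cv2.INTER_CUBIC);cv2.imwrite('pics/c1.png',img[:,:,::-1])
E
```

```text
floor z -0.00034679699347367476
green [599.4 231.2 157.1 117.7 -80.1]
blue [618.9  -6.7 128.4  68.7 -86.8]
red [ 570.5 -280.5  120.5   80.2    8.3]
switch 0.006 n 1711 zmax 0.0288 [345.3 300.3  89.9  46.5  36.4] [345.9 297.4  24.7]
switch 0.019 n 1567 zmax 0.029 [345.3 300.3  89.9  46.5  36.5] [345.5 299.   25.8]
hingeA 0.006 n 772 zmax 0.0296 [432.5 143.1  82.1  50.3 -44.8] [436.9 137.5  20.9]
hingeA 0.019 n 410 zmax 0.03 [426.8 148.7  66.2  16.4 -44.7] [426.7 148.2  27.5]
hingeB 0.006 n 731 zmax 0.0296 [471.5 -11.8  84.2  50.2  89.9] [468.2  -2.8  20.9]
hingeB 0.019 n 390 zmax 0.03 [466.6 -18.2  66.7  16.6  81.7] [466.2 -18.1  27.5]
knobA 0.006 n 245 zmax 0.0382 [ 443.5 -129.1   27.    26.2   88.5] [ 443.7 -128.1   34.7]
knobA 0.019 n 242 zmax 0.0382 [ 443.5 -129.1   27.    26.2   88.5] [ 443.7 -128.2   34.9]
knobB 0.006 n 301 zmax 0.038 [ 357.3 -299.6   28.4   26.5   88.6] [ 357.6 -297.3   33.3]
knobB 0.019 n 290 zmax 0.0381 [ 357.3 -299.6   28.4   26.5   88.6] [ 357.6 -297.6   34. ]
jar 0.006 n 490 zmax 0.0558 [ 525.  -118.7   35.9   35.   -46.7] [ 522.7 -116.6   48.2]
jar 0.019 n 460 zmax 0.0559 [ 525.1 -118.6   35.9   34.9  -46.7] [ 523.2 -117.    50.5]
tin 0.006 n 400 zmax 0.0279 [523.9 119.2  35.9  35.5 -37.4] [522.9 118.4  24.6]
tin 0.019 n 371 zmax 0.028 [524.  119.3  35.7  35.5 -34.9] [523.7 119.1  25.6]
```

View pics/c1.png

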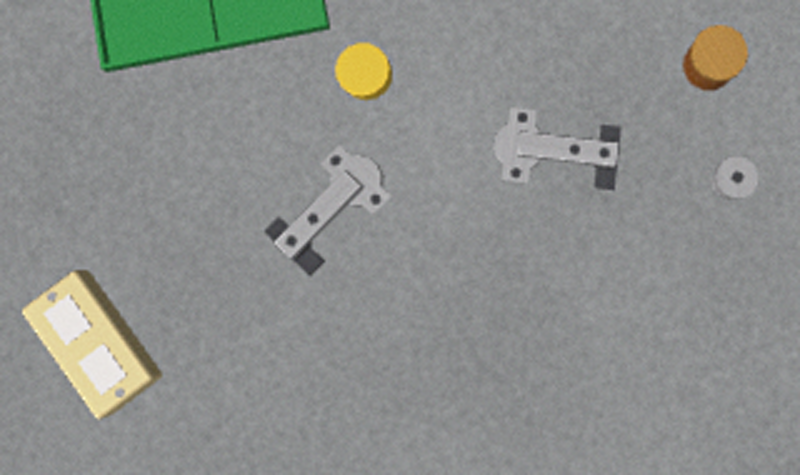

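```bash
cat >> h.py <<'E'
def plan(*wps):
    """waypoints x,y,z(mm), yaw of tool y (deg) from the measured pose; prints shares per call and rows needed"""
    s=get_state();R=np.array(s['ee_rot']);p=np.array(s['position'])*1000;yaw=np.degrees(np.arctan2(R[1,1],R[0,1]))
    for w in wps:
        while 1:
            a=np.radians(yaw);ty=np.array([np.cos(a),np.sin(a),0]);tx=np.array([ty[1],-ty[0],0])*-1
            tz=np.array([0,0,-1.]);tx=np.cross(ty,tz)
            dl=np.array(w[:3])-p;sh=np.array([dl@tx,dl@ty,dl@tz])/120
            f=min(1,1/np.abs(sh).max()) if np.abs(sh).max()>1 else 1
            sh=np.round(sh*f,2);t=np.clip(np.round(-np.radians(w[3]-yaw)/1.5,2),-1,1)
            n=max(np.linalg.norm(sh)*120/62.5,abs(np.degrees(t*1.5))/10.7)
            print(w,'%.2f %.2f %.2f %.2f'%(*sh,t),'rows %.1f'%n)
            p=p+120*(sh[0]*tx+sh[1]*ty+sh[2]*tz);yaw-=np.degrees(t*1.5)
            if f==1 and abs(w[3]-yaw)<2:break
    s=get_state()
E
python3 - <<'E'
from h import *
plan((345,300,190,126.4),(345,300,86,126.4),(345,300,190,126.4),(571,-280,190,98.3),(571,-280,91,98.3))
E
```

```text
(345, 300, 190, 126.4) -0.72 -1.00 0.44 -0.72 rows 5.8
(345, 300, 190, 126.4) 0.49 -1.00 0.41 0.00 rows 2.3
(345, 300, 190, 126.4) 0.13 -0.26 0.10 0.00 rows 0.6
(345, 300, 86, 126.4) -0.00 0.00 0.87 0.00 rows 1.7
(345, 300, 190, 126.4) -0.00 0.00 -0.87 0.00 rows 1.7
(571, -280, 190, 98.3) 0.28 -1.00 -0.00 0.33 rows 2.7
(571, -280, 190, 98.3) -0.23 -1.00 -0.00 0.00 rows 2.0
(571, -280, 190, 98.3) -0.23 -1.00 -0.00 0.00 rows 2.0
(571, -280, 190, 98.3) -0.23 -1.00 -0.00 0.00 rows 2.0
(571, -280, 190, 98.3) -0.24 -1.00 -0.00 0.00 rows 2.0
(571, -280, 190, 98.3) -0.01 -0.04 -0.00 0.00 rows 0.1
(571, -280, 91, 98.3) 0.00 0.00 0.82 0.00 rows 1.6
```

>>> carry_out --moves "-0.36 -0.5 0.2 -0.36 1;-0.72 -1 0.44 -0.72 1;-0.72 -1 0.44 -0.72 1;-0.72 -1 0.44 -0.72 1;-0.72 -1 0.44 -0.72 1;-0.72 -1 0.44 -0.72 1;-0.72 -1 0.44 -0.72 1"

```text
t: 1.62
position: [0.3147, 0.4653, 0.2512]
ee_rot: [[-0.803, -0.596, -0.0], [-0.596, 0.803, 0.0], [-0.0, 0.0, -1.0]]
contact_force: [-0.1, -0.0, -0.8]
width: 1.001
gripper_force: 0.0
```

>>> carry_out --moves "0.49 -1 0.41 0 1;0.49 -1 0.41 0 1;0.49 -1 0.41 0 1;0.62 -1 0.51 0 1;0.62 -1 0.51 0 1"

```text
t: 2.25
position: [0.3259, 0.3246, 0.1897]
ee_rot: [[-0.803, -0.596, -0.001], [-0.596, 0.803, -0.001], [0.001, -0.0, -1.0]]
contact_force: [0.5, -0.1, 0.2]
width: 1.003
gripper_force: 0.0
```

Run:
```python
from h import *
s=get_state();print(s['t'],s['position'],s['joint_positions'])
p,d=grab_frame('wrist');P=pose('wrist',s);cv2.imwrite('pics/w1.png',p[:,:,::-1])
X=cloud(P,d);Z=np.nan_to_num(X[...,2])
ok=(Z>.019)&(Z<.035)&(np.abs(X[...,0]-.345)<.08)&(np.abs(X[...,1]-.3)<.08)
print(ok.sum(),rect(X[big(ok)][:,:2]))
plan((345,300,190,126.4),(345,300,86,126.4))
```

```text
2.25 [0.32592963 0.32457452 0.18970756] [-49.15479034  13.25681532  -4.21916337 124.73195224   1.42479713
  42.11187546  72.24596177]
11889 [345.  300.1  89.5  45.3  36.1]
(345, 300, 190, 126.4) 0.00 -0.26 0.00 0.00 rows 0.5
(345, 300, 86, 126.4) 0.00 -0.00 0.87 0.00 rows 1.7
```

View pics/w1.png

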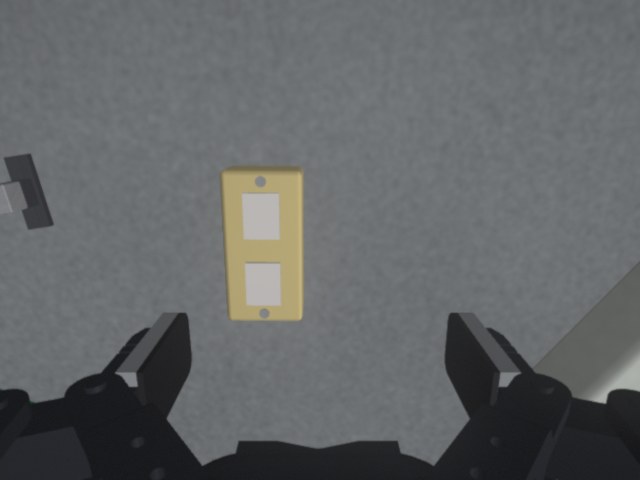

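>>> carry_out --moves "0 -0.26 0 0 1;0 -0.26 0.4 0 1;0 -0.26 0.89 0 1;0 -0.26 0.89 0 1;0 -0.26 0.89 0 -1;0 -0.26 0.89 0 -1;0 -0.26 0.89 0 -1;0 -0.26 0.89 0 -1;0 -0.26 0.89 0 -1;0 -0.26 0.89 0 -1;0 -0.26 0.89 0 -1;0 -0.26 0.89 0 -1"

```text
t: 3.8
position: [0.346, 0.3007, 0.0855]
ee_rot: [[-0.802, -0.597, 0.003], [-0.597, 0.802, 0.003], [-0.004, 0.001, -1.0]]
contact_force: [-3.2, -1.9, 21.7]
width: 0.508
gripper_force: 58.1
```

>>> carry_out --moves "0 0 -0.05 0 -1;0 0 -0.1 0 -1;0 0 -0.5 0 -1;0 0 -0.9 0 -1;0 0 -0.9 0 -1"

```text
t: 4.42
position: [0.3462, 0.3007, 0.1949]
ee_rot: [[-0.802, -0.597, 0.004], [-0.597, 0.802, 0.005], [-0.006, 0.001, -1.0]]
contact_force: [-0.1, -0.2, -1.3]
width: 0.509
gripper_force: 62.4
```

Run:
```python
from h import *
s=get_state();print(s['position'],s['contact_force'],s['width'])
p,d=grab_frame('wrist');cv2.imwrite('pics/w2.png',p[:,:,::-1])
plan((571,-280,190,98.3),(571,-280,100,98.3))
```

```text
[0.34621062 0.30072331 0.19487413] [-0.14251379 -0.1949086  -1.31855292] 0.5090489230610205
(571, -280, 190, 98.3) 0.28 -1.00 0.01 0.33 rows 2.7
(571, -280, 190, 98.3) -0.23 -1.00 0.00 0.00 rows 2.0
(571, -280, 190, 98.3) -0.23 -1.00 0.01 0.00 rows 2.0
(571, -280, 190, 98.3) -0.23 -1.00 0.00 0.00 rows 2.0
(571, -280, 190, 98.3) -0.23 -1.00 0.01 0.00 rows 2.0
(571, -280, 190, 98.3) -0.01 -0.04 -0.00 0.00 rows 0.1
(571, -280, 100, 98.3) -0.00 -0.00 0.75 0.00 rows 1.4
```

View pics/w2.png

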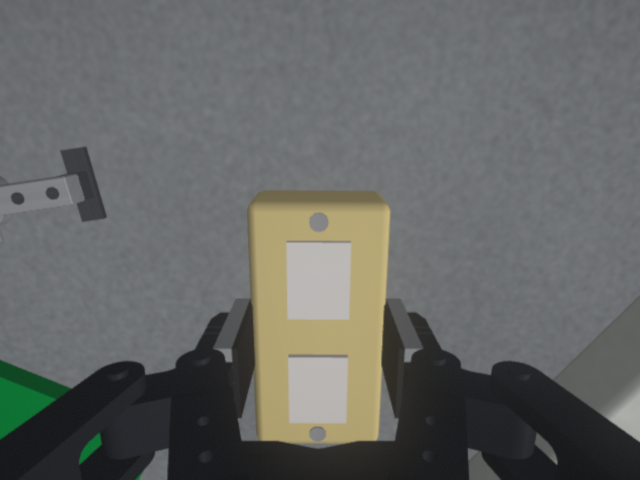

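>>> carry_out --moves "0.14 -0.5 0.01 0.16 -1;0.28 -1 0.01 0.33 -1;0.28 -1 0.01 0.33 -1"

```text
t: 4.85
position: [0.3903, 0.179, 0.1891]
ee_rot: [[-0.991, -0.134, -0.001], [-0.134, 0.991, -0.002], [0.002, -0.002, -1.0]]
contact_force: [-0.4, 1.3, -1.2]
width: 0.507
gripper_force: 62.3
```

>>> carry_out --moves "-0.11 -0.5 0 0 -1;-0.23 -1 0 0 -1"

```text
t: 5.1
position: [0.4343, 0.0674, 0.1892]
ee_rot: [[-0.989, -0.147, -0.001], [-0.147, 0.989, -0.0], [0.001, -0.0, -1.0]]
contact_force: [1.3, -0.7, -1.5]
width: 0.507
gripper_force: 62.4
```

>>> carry_out --moves "-0.11 -0.5 0 0 -1;-0.23 -1 0 0 -1"

```text
t: 5.35
position: [0.479, -0.048, 0.1892]
ee_rot: [[-0.989, -0.145, -0.001], [-0.145, 0.989, -0.0], [0.001, -0.0, -1.0]]
contact_force: [1.0, 0.2, -1.4]
width: 0.509
gripper_force: 62.4
```

>>> carry_out --moves "-0.11 -0.5 0 0 -1;-0.23 -1 0 0 -1"

```text
t: 5.6
position: [0.5237, -0.1627, 0.189]
ee_rot: [[-0.989, -0.145, -0.002], [-0.145, 0.989, 0.0], [0.002, 0.0, -1.0]]
contact_force: [0.9, 0.2, -1.3]
width: 0.506
gripper_force: 62.4
```

>>> carry_out --moves "-0.11 -0.5 0 0 -1;-0.23 -1 0 0 -1;-0.24 -1 0 0 -1;-0.24 -1 0 0 -1;-0.24 -1 0 0 -1"

```text
t: 6.22
position: [0.5694, -0.2741, 0.1894]
ee_rot: [[-0.989, -0.146, -0.001], [-0.146, 0.989, 0.001], [0.001, 0.001, -1.0]]
contact_force: [0.5, 0.1, -1.1]
width: 0.508
gripper_force: 62.3
```

Run:
```python
from h import *
s=get_state();print(s['t'],s['position'],s['joint_positions'])
p,d=grab_frame('wrist');P=pose('wrist',s);X=cloud(P,d)
H,S,V=cv2.split(cv2.cvtColor(p,cv2.COLOR_RGB2HSV));m=(S>120)&((H<8)|(H>172))
v,u=np.nonzero(m&(X[...,2]>.009));print(len(v),rect(X[v,u][:,:2]))
m=(S>60)&(H>15)&(H<35);print('switch z',np.nanpercentile(X[m][:,2],[2,50,95]))
cv2.imwrite('pics/w3.png',p[:,:,::-1])
plan((571,-280,190,98.3),(571,-280,90,98.3))
```

```text
6.225 [ 0.56940673 -0.27407031  0.18937433] [  6.62076201  28.16115695  17.5381315  104.13056978 -10.81764433
  49.40955081 127.68800471]
2093 [ 559.8 -284.7   96.9   76.     8.2]
switch z [0.05035617 0.12967532 0.13081268]
(571, -280, 190, 98.3) -0.00 -0.05 -0.00 0.00 rows 0.1
(571, -280, 90, 98.3) -0.00 -0.00 0.83 0.00 rows 1.6
```

View pics/w3.png

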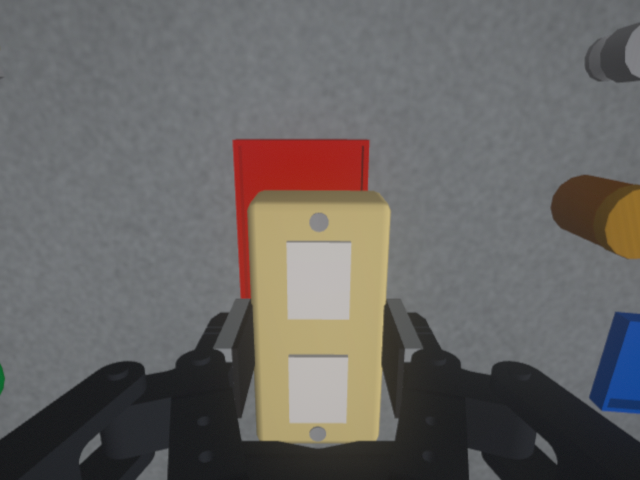

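>>> carry_out --moves "0 -0.07 0 0 -1;0 -0.07 0.4 0 -1;0 -0.07 0.75 0 -1;0 -0.07 0.82 0 -1;0 -0.07 0.82 0 -1;0 -0.07 0.82 0 -1"

```text
t: 7.02
position: [0.5717, -0.2843, 0.0933]
ee_rot: [[-0.989, -0.145, 0.002], [-0.145, 0.989, -0.001], [-0.002, -0.001, -1.0]]
contact_force: [0.1, 0.2, -0.5]
width: 0.509
gripper_force: 62.3
```

>>> carry_out --moves "0 0 0.01 0 -1;0 0 0.02 0 -1;0 0 0.02 0 -1"

```text
t: 7.4
position: [0.571, -0.2838, 0.0893]
ee_rot: [[-0.989, -0.145, 0.0], [-0.145, 0.989, -0.0], [-0.0, -0.0, -1.0]]
contact_force: [1.0, 0.2, -1.0]
width: 0.51
gripper_force: 62.3
```

>>> carry_out --moves "0 0 0 0 0.3;0 0 0 0 0.3;0 0 0 0 0.3;0 0 -0.2 0 0.3;0 0 -0.4 0 0.3;0 0 -0.8 0 0.3;0 0 -0.8 0 0.3;0 0 -0.8 0 0.3"

```text
t: 8.4
position: [0.5708, -0.2836, 0.185]
ee_rot: [[-0.989, -0.145, 0.0], [-0.145, 0.989, 0.0], [-0.0, 0.0, -1.0]]
contact_force: [-1.2, 0.6, -1.1]
width: 0.648
gripper_force: 0.0
```

Run:
```python
from h import *
s=get_state();print(s['t'],s['position'],s['width'])
p,d=grab_frame('top');P=pose('top');X=cloud(P,d)
H,S,V=cv2.split(cv2.cvtColor(p,cv2.COLOR_RGB2HSV))
m=(S>50)&(H>15)&(H<35)&(X[...,0]>.48)&(X[...,1]<-.2)&(X[...,1]>-.36);print(m.sum());q=X[m] 
if len(q): print(rect(q[:,:2]),np.percentile(q[:,2],[5,50,95]))
plan((357.5,-299,190,8),(357.5,-299,86,8))
```

```text
8.4 [ 0.5708052  -0.2836118   0.18495983] 0.6480497381743318
990
[ 569.6 -266.5  115.5   71.6   39.7] [0.01209424 0.0283041  0.03119888]
(357.5, -299, 190, 8) 1.00 0.07 -0.03 1.00 rows 8.0
(357.5, -299, 190, 8) 0.11 -0.77 -0.02 0.05 rows 1.5
(357.5, -299, 86, 8) 0.00 0.00 0.87 0.00 rows 1.7
```

>>> carry_out --moves "0.25 0 0 0.13 0.3;0.5 0.03 0 0.25 0.3;0.75 0.05 0 0.37 0.3;1 0.07 -0.03 0.5 0.3;1 0.07 -0.03 0.62 0.3;1 0.07 -0.03 0.75 0.3;1 0.07 -0.03 0.87 0.3;1 0.07 -0.03 1 0.3;1 0.07 -0.03 1 0.3"

```text
t: 9.57
position: [0.4507, -0.2925, 0.1878]
ee_rot: [[-0.215, 0.977, -0.002], [0.977, 0.215, -0.0], [0.0, -0.002, -1.0]]
contact_force: [-0.2, -0.2, 0.1]
width: 0.649
gripper_force: 0.0
```

>>> carry_out --moves "0.1 -0.5 -0.02 0.05 0.3;0.11 -0.77 -0.02 0.05 0.3;0.11 -0.77 -0.02 0.05 0.3;0.11 -0.77 -0.02 0.05 0.3"

```text
t: 10.07
position: [0.3584, -0.2997, 0.1911]
ee_rot: [[-0.143, 0.99, 0.0], [0.99, 0.143, -0.0], [-0.0, 0.0, -1.0]]
contact_force: [0.6, -0.9, -0.3]
width: 0.651
gripper_force: 0.0
```

```bash
cat >> h.py <<'E'
def look(x,y,r,zlo,zhi,save=None):
    s=get_state();print('t',s['t'],'pos',np.round(s['position'],4))
    p,d=grab_frame('wrist');P=pose('wrist',s);X=cloud(P,d)
    if save:cv2.imwrite(save,p[:,:,::-1])
    Z=np.nan_to_num(X[...,2]);ok=(Z>zlo)&(Z<zhi)&(np.hypot(X[...,0]-x,X[...,1]-y)<r)
    print('n',ok.sum(),rect(X[big(ok)][:,:2]) if ok.sum()>20 else None)
E
python3 - <<'E'
from h import *
look(.3575,-.299,.05,.028,.045)
plan((357.5,-299,190,8),(357.5,-299,86,8))
E
```

```text
t 10.075 pos [ 0.3584 -0.2997  0.1911]
n 2054 [ 356.8 -300.1   27.4   27.4  -44.7]
(357.5, -299, 190, 8) 0.01 -0.01 0.01 0.00 rows 0.0
(357.5, -299, 86, 8) -0.00 0.00 0.87 0.00 rows 1.7
```

>>> carry_out --moves "0 -0.01 0.4 0 0.3;0 -0.01 0.88 0 0.3;0 -0.01 0.88 0 0.3;0 -0.01 0.88 0 -1;0 -0.01 0.88 0 -1;0 -0.01 0.88 0 -1;0 -0.01 0.88 0 -1;0 -0.01 0.88 0 -1;0 -0.01 0.88 0 -1"

```text
t: 11.25
position: [0.3577, -0.3005, 0.0877]
ee_rot: [[-0.141, 0.99, 0.003], [0.99, 0.141, -0.001], [-0.002, 0.003, -1.0]]
contact_force: [-2.8, -0.4, 10.4]
width: 0.304
gripper_force: 59.0
```

>>> carry_out --moves "0 0 -0.1 0 -1;0 0 -0.5 0 -1;0 0 -0.85 0 -1;0 0 -0.85 0 -1"

```text
t: 11.75
position: [0.358, -0.3004, 0.1912]
ee_rot: [[-0.141, 0.99, 0.006], [0.99, 0.141, -0.001], [-0.002, 0.006, -1.0]]
contact_force: [0.1, 0.1, 0.1]
width: 0.303
gripper_force: 59.4
```

Run:
```python
from h import *
look(.3575,-.299,.03,.10,.16)
plan((620.7,-39,190,3),(620.7,-39,92,3))
```

```text
t 11.75 pos [ 0.358  -0.3004  0.1912]
n 13203 [ 356.6 -300.1   53.    28.9    2.3]
(620.7, -39, 190, 3) 0.74 1.00 -0.00 0.06 rows 2.4
(620.7, -39, 190, 3) 0.90 1.00 -0.00 -0.00 rows 2.6
(620.7, -39, 190, 3) 0.33 0.37 -0.00 -0.00 rows 1.0
(620.7, -39, 92, 3) -0.00 0.00 0.81 -0.00 rows 1.6
```

>>> carry_out --moves "0.35 0.5 0 0.03 -1;0.74 1 0 0.06 -1;0.74 1 0 0.06 -1"

```text
t: 12.18
position: [0.465, -0.192, 0.1873]
ee_rot: [[-0.054, 0.999, -0.0], [0.999, 0.054, 0.0], [0.0, -0.0, -1.0]]
contact_force: [-0.4, -0.7, -0.9]
width: 0.303
gripper_force: 59.4
```

>>> carry_out --moves "0.45 0.5 0 0 -1;0.9 1 0 0 -1;0.9 1 0 0 -1"

```text
t: 12.55
position: [0.5789, -0.0781, 0.1871]
ee_rot: [[-0.054, 0.999, -0.001], [0.999, 0.054, 0.0], [0.0, -0.001, -1.0]]
contact_force: [-0.5, -1.5, -1.0]
width: 0.302
gripper_force: 59.4
```

>>> carry_out --moves "0.33 0.37 0 0 -1;0.33 0.37 0 0 -1;0.33 0.37 0 0 -1;0.33 0.37 0 0 -1"

```text
t: 13.05
position: [0.6189, -0.0404, 0.1875]
ee_rot: [[-0.049, 0.999, -0.001], [0.999, 0.049, -0.0], [-0.0, -0.001, -1.0]]
contact_force: [0.3, 0.3, -0.1]
width: 0.298
gripper_force: 59.4
```

Run:
```python
from h import *
s=get_state();print(s['t'],s['position'])
p,d=grab_frame('wrist');P=pose('wrist',s);X=cloud(P,d)
H,S,V=cv2.split(cv2.cvtColor(p,cv2.COLOR_RGB2HSV));m=(S>120)&(H>95)&(H<130)&(X[...,2]>.009)&(X[...,0]>.5)
print(m.sum(),rect(X[big(m)][:,:2]))
cv2.imwrite('pics/w4.png',p[:,:,::-1])
plan((620.7,-39,190,3),(620.7,-39,91.5,3))
```

```text
13.05 [ 0.61887701 -0.04041417  0.18750272]
4609 [620.1  -7.1 129.4  66.1 -86.9]
(620.7, -39, 190, 3) 0.01 0.01 -0.02 -0.00 rows 0.0
(620.7, -39, 91.5, 3) 0.00 0.00 0.82 -0.00 rows 1.6
```

View pics/w4.png

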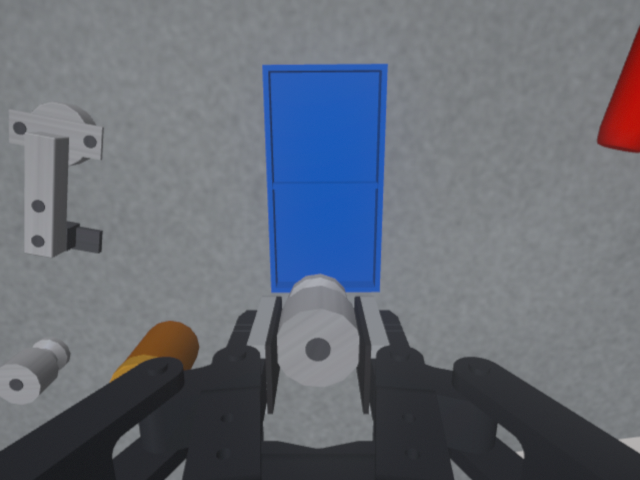

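>>> carry_out --moves "0.01 0.02 0.4 0 -1;0.01 0.02 0.7 0 -1;0.01 0.02 0.79 0 -1;0.01 0.02 0.79 0 -1;0.01 0.02 0.8 0 -1;0.01 0.02 0.8 0 -1"

```text
t: 13.85
position: [0.6224, -0.038, 0.0925]
ee_rot: [[-0.051, 0.999, 0.001], [0.999, 0.051, 0.0], [0.0, 0.001, -1.0]]
contact_force: [-0.6, -0.3, -0.4]
width: 0.302
gripper_force: 59.7
```

>>> carry_out --moves "0 0 0.01 0 -1;0 0 0.01 0 -1;0 0 0.01 0 -1;0 0 0.01 0 0.1;0 0 0.01 0 0.1;0 0 0.01 0 0.1;0 0 -0.2 0 0.2;0 0 -0.6 0 0.2;0 0 -0.9 0 0.2;0 0 -0.9 0 0.2"

```text
t: 15.1
position: [0.6231, -0.0382, 0.2021]
ee_rot: [[-0.051, 0.999, 0.004], [0.999, 0.051, 0.001], [0.0, 0.004, -1.0]]
contact_force: [0.1, 0.2, -0.4]
width: 0.602
gripper_force: 0.0
```

Run:
```python
from h import *
s=get_state();print(s['position'],s['width'])
plan((443.6,-129,190,5),(443.6,-129,86,5))
```

```text
[ 0.62312792 -0.0382132   0.20206864] 0.6019372725402155
(443.6, -129, 190, 5) -0.44 -1.00 0.07 -0.02 rows 2.1
(443.6, -129, 190, 5) -0.22 -0.54 0.03 -0.00 rows 1.1
(443.6, -129, 86, 5) -0.00 0.00 0.87 -0.00 rows 1.7
```

Run:
```python
from h import *
plan((443.6,-129,190,-47))
```

```text
(443.6, -129, 190, -47) -0.44 -1.00 0.07 0.58 rows 4.7
(443.6, -129, 190, -47) -0.56 -0.16 0.03 0.00 rows 1.1
```

>>> carry_out --moves "-0.2 -0.5 0.03 0.12 0.2;-0.44 -1 0.07 0.25 0.2;-0.44 -1 0.07 0.37 0.2;-0.44 -1 0.07 0.5 0.2;-0.44 -1 0.07 0.58 0.2;-0.44 -1 0.07 0.58 0.2"

```text
t: 15.85
position: [0.5046, -0.0967, 0.1904]
ee_rot: [[0.73, 0.684, -0.001], [0.684, -0.73, -0.001], [-0.002, -0.0, -1.0]]
contact_force: [0.0, -0.6, 0.6]
width: 0.6
gripper_force: 0.0
```

>>> carry_out --moves "-0.56 -0.16 0.03 0 0.2;-0.56 -0.16 0.03 0 0.2;-0.56 -0.16 0.03 0 0.2;-0.56 -0.16 0.03 0 0.2"

```text
t: 16.35
position: [0.4436, -0.1283, 0.1876]
ee_rot: [[0.729, 0.685, 0.0], [0.685, -0.729, -0.0], [0.0, 0.001, -1.0]]
contact_force: [-0.5, -0.4, 0.0]
width: 0.6
gripper_force: 0.0
```

Run:
```python
from h import *
look(.4436,-.129,.05,.028,.045)
plan((443.6,-129,190,-45),(443.6,-129,86,-45))
```

```text
t 16.35 pos [ 0.4436 -0.1283  0.1876]
n 2110 [ 443.5 -129.7   27.8   27.1   42.7]
(443.6, -129, 190, -45) -0.00 0.00 -0.02 -0.02 rows 0.2
(443.6, -129, 86, -45) -0.00 0.00 0.87 -0.00 rows 1.7
```

>>> carry_out --moves "0 0.01 0.4 0 0.2;0 0.01 0.85 0 0.2;0 0.01 0.85 0 0.2;0 0.01 0.85 0 -1;0 0.01 0.85 0 -1;0 0.01 0.85 0 -1;0 0.01 0.85 0 -1;0 0.01 0.85 0 -1;0 0.01 0.85 0 -1"

```text
t: 17.52
position: [0.4445, -0.13, 0.0874]
ee_rot: [[0.73, 0.683, 0.003], [0.683, -0.73, -0.0], [0.002, 0.002, -1.0]]
contact_force: [-2.4, -3.2, 11.8]
width: 0.301
gripper_force: 59.7
```

>>> carry_out --moves "0 0 -0.1 0 -1;0 0 -0.5 0 -1;0 0 -0.85 0 -1;0 0 -0.85 0 -1"

```text
t: 18.02
position: [0.4448, -0.1294, 0.1907]
ee_rot: [[0.73, 0.684, 0.005], [0.684, -0.73, 0.001], [0.004, 0.002, -1.0]]
contact_force: [-1.5, 0.6, -1.4]
width: 0.301
gripper_force: 59.3
```

Run:
```python
from h import *
plan((618.3,24.4,190,3),(618.3,24.4,91.5,3))
```

```text
(618.3, 24.4, 190, 3) 1.00 0.03 0.00 -0.58 rows 4.7
(618.3, 24.4, 190, 3) 0.58 0.73 0.01 -0.00 rows 1.8
(618.3, 24.4, 91.5, 3) 0.00 -0.00 0.82 -0.00 rows 1.6
```

>>> carry_out --moves "0.5 0.01 0 -0.12 -1;1 0.03 0 -0.24 -1;1 0.03 0 -0.36 -1;1 0.03 0 -0.48 -1;1 0.03 0 -0.58 -1;1 0.03 0 -0.58 -1"

```text
t: 18.77
position: [0.5335, -0.0503, 0.188]
ee_rot: [[-0.05, 0.999, 0.0], [0.999, 0.05, 0.001], [0.0, 0.0, -1.0]]
contact_force: [-0.6, -0.2, -0.3]
width: 0.303
gripper_force: 59.3
```

>>> carry_out --moves "0.3 0.37 0 0 -1;0.58 0.73 0.01 0 -1;0.58 0.73 0.01 0 -1;0.58 0.73 0.01 0 -1"

```text
t: 19.27
position: [0.6171, 0.0234, 0.1861]
ee_rot: [[-0.048, 0.999, -0.001], [0.999, 0.048, -0.001], [-0.001, -0.001, -1.0]]
contact_force: [0.5, -0.1, -0.9]
width: 0.303
gripper_force: 59.4
```

>>> carry_out --moves "0 0 0.4 0 -1;0 0 0.7 0 -1;0 0 0.76 0 -1;0 0 0.76 0 -1;0 0 0.76 0 -1"

```text
t: 19.9
position: [0.6182, 0.0234, 0.0967]
ee_rot: [[-0.05, 0.999, 0.002], [0.999, 0.05, 0.0], [0.0, 0.002, -1.0]]
contact_force: [0.5, 0.2, 0.4]
width: 0.301
gripper_force: 59.4
```

>>> carry_out --moves "0 0 0.03 0 -1;0 0 0.045 0 -1;0 0 0.045 0 -1;0 0 0.045 0 -1;0 0 0.045 0 0.1;0 0 0.045 0 0.1;0 0 0.045 0 0.1;0 0 -0.2 0 0.1;0 0 -0.6 0 0.1;0 0 -0.9 0 0.1;0 0 -0.9 0 0.1"

```text
t: 21.28
position: [0.6187, 0.0237, 0.2056]
ee_rot: [[-0.051, 0.999, 0.004], [0.999, 0.051, 0.001], [0.001, 0.004, -1.0]]
contact_force: [0.7, -0.3, -1.1]
width: 0.553
gripper_force: 0.0
```

Run:
```python
from h import *
s=get_state();print(s['position'],s['width'])
plan((467,-15.7,190,-8.3))
```

```text
[0.61866448 0.02365145 0.20562747] 0.5526611285887072
(467, -15.7, 190, -8.3) -0.21 -1.00 0.10 0.13 rows 2.0
(467, -15.7, 190, -8.3) -0.11 -0.26 0.03 0.00 rows 0.5
```

>>> carry_out --moves "-0.1 -0.5 0.05 0.06 0.1;-0.21 -1 0.1 0.13 0.1;-0.21 -1 0.1 0.13 0.1;-0.21 -1 0.1 0.13 0.1"

```text
t: 21.78
position: [0.4993, -0.0072, 0.191]
ee_rot: [[0.143, 0.99, 0.0], [0.99, -0.143, 0.0], [0.0, 0.0, -1.0]]
contact_force: [0.2, 0.6, -0.3]
width: 0.55
gripper_force: 0.0
```

>>> carry_out --moves "-0.11 -0.26 0.03 0 0.1;-0.11 -0.26 0.03 0 0.1;-0.11 -0.26 0.03 0 0.1;-0.11 -0.26 0.03 0 0.1"

```text
t: 22.28
position: [0.4673, -0.016, 0.1876]
ee_rot: [[0.143, 0.99, 0.001], [0.99, -0.143, -0.001], [-0.001, 0.001, -1.0]]
contact_force: [-0.7, 0.8, -0.5]
width: 0.55
gripper_force: 0.0
```

Run:
```python
from h import *
look(.467,-.0157,.06,.02,.04,'pics/w5.png')
plan((467,-15.7,190,-8.3),(467,-15.7,85,-8.3))
```

```text
t 22.275 pos [ 0.4673 -0.016   0.1876]
n 3295 [466.  -18.4  67.1  16.   81.9]
(467, -15.7, 190, -8.3) 0.00 -0.00 -0.02 0.00 rows 0.0
(467, -15.7, 85, -8.3) 0.00 -0.00 0.87 0.00 rows 1.7
```

View pics/w5.png

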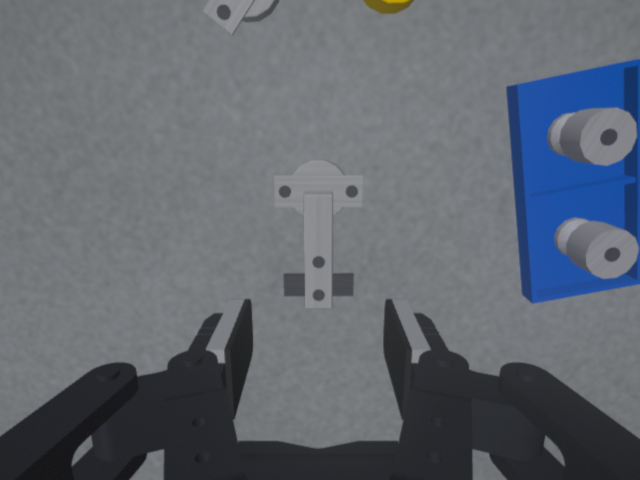

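>>> carry_out --moves "0 0 0.4 0 0.1;0 0 0.87 0 0.1;0 0 0.87 0 0.1;0 0 0.87 0 -1;0 0 0.87 0 -1;0 0 0.87 0 -1;0 0 0.87 0 -1;0 0 0.87 0 -1;0 0 0.87 0 -1"

```text
t: 23.45
position: [0.4673, -0.0161, 0.0852]
ee_rot: [[0.143, 0.99, 0.003], [0.99, -0.143, 0.001], [0.001, 0.003, -1.0]]
contact_force: [-2.2, -2.6, 9.6]
width: 0.172
gripper_force: 58.5
```

>>> carry_out --moves "0 0 -0.1 0 -1;0 0 -0.5 0 -1;0 0 -0.85 0 -1;0 0 -0.85 0 -1"

```text
t: 23.95
position: [0.4675, -0.0157, 0.1886]
ee_rot: [[0.143, 0.99, 0.005], [0.99, -0.143, 0.003], [0.003, 0.005, -1.0]]
contact_force: [0.6, 0.0, -0.3]
width: 0.168
gripper_force: 59.2
```

Run:
```python
from h import *
s=get_state();p,d=grab_frame('wrist');cv2.imwrite('pics/w6.png',p[:,:,::-1])
plan((601,192.5,190,-80.1),(601,192.5,91,-80.1))
```

```text
(601, 192.5, 190, -80.1) 1.00 0.46 -0.01 0.84 rows 6.7
(601, 192.5, 190, -80.1) 0.65 -0.71 -0.01 -0.00 rows 1.8
(601, 192.5, 91, -80.1) -0.00 -0.00 0.82 -0.00 rows 1.6
```

View pics/w6.png

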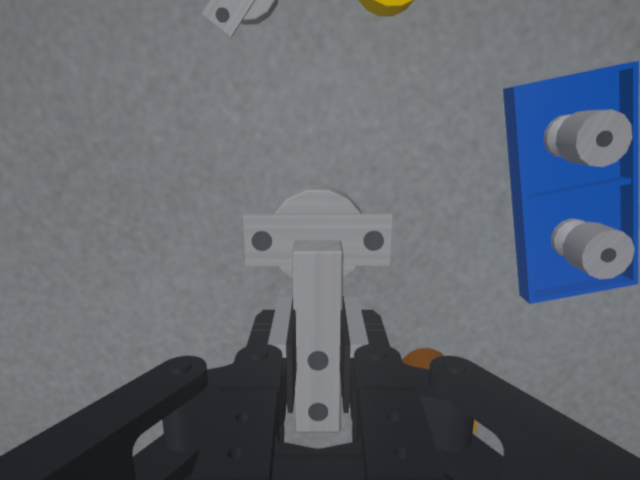

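>>> carry_out --moves "0.25 0.12 0 0.12 -1;0.5 0.23 0 0.24 -1;0.75 0.35 0 0.36 -1;1 0.46 0 0.48 -1;1 0.46 0 0.6 -1;1 0.46 0 0.72 -1;1 0.46 0 0.84 -1;1 0.46 0 0.84 -1"

```text
t: 25.0
position: [0.5377, 0.0947, 0.1847]
ee_rot: [[0.986, 0.167, -0.001], [0.167, -0.986, -0.001], [-0.001, 0.001, -1.0]]
contact_force: [-0.9, 0.3, -0.7]
width: 0.166
gripper_force: 59.2
```

>>> carry_out --moves "0.3 -0.35 0 0 -1;0.65 -0.71 0 0 -1;0.65 -0.71 0 0 -1;0.65 -0.71 0 0 -1;0.65 -0.71 0 0 -1"

```text
t: 25.62
position: [0.6004, 0.1905, 0.1853]
ee_rot: [[0.986, 0.166, -0.0], [0.166, -0.986, 0.0], [-0.0, -0.0, -1.0]]
contact_force: [-0.2, -0.5, -0.6]
width: 0.168
gripper_force: 59.2
```

Run:
```python
from h import *
s=get_state();print(s['t'],s['position'])
p,d=grab_frame('wrist');P=pose('wrist',s);X=cloud(P,d)
H,S,V=cv2.split(cv2.cvtColor(p,cv2.COLOR_RGB2HSV));m=(S>120)&(H>40)&(H<80)&(X[...,2]>.009)&(X[...,2]<.02)&(X[...,0]<.7)
print(m.sum(),rect(X[m][:,:2]))
cv2.imwrite('pics/w7.png',p[:,:,::-1])
plan((601,192.5,190,-80.1),(601,192.5,89,-80.1))
```

```text
25.625 [0.6004296  0.19045941 0.18529515]
5911 [600.2 232.3 157.5 116.2 -80.1]
(601, 192.5, 190, -80.1) 0.01 -0.01 -0.04 -0.00 rows 0.1
(601, 192.5, 89, -80.1) -0.00 -0.00 0.84 -0.00 rows 1.6
```

View pics/w7.png

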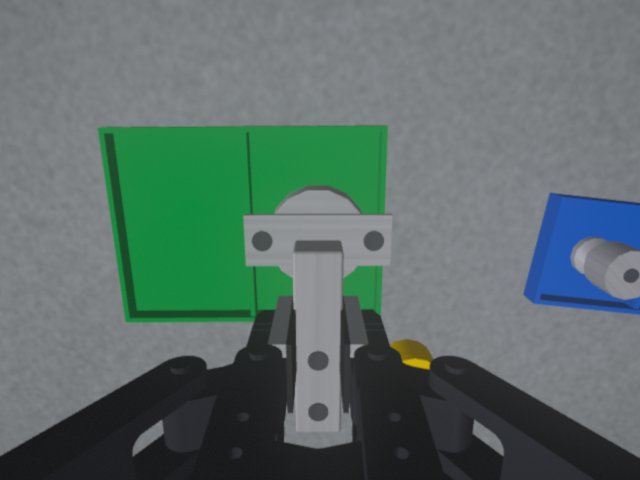

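>>> carry_out --moves "0.02 -0.02 0.4 0 -1;0.02 -0.02 0.7 0 -1;0.02 -0.02 0.77 0 -1;0.02 -0.02 0.77 0 -1;0.02 -0.02 0.79 0 -1;0.02 -0.02 0.79 0 -1;0.02 -0.02 0.79 0 -1"

```text
t: 26.55
position: [0.603, 0.1945, 0.0909]
ee_rot: [[0.986, 0.166, 0.001], [0.166, -0.986, 0.0], [0.001, -0.0, -1.0]]
contact_force: [0.2, -1.3, -1.2]
width: 0.167
gripper_force: 59.2
```

>>> carry_out --moves "0 0 0.015 0 -1;0 0 0.015 0 -1;0 0 0.015 0 -1;0 0 0.015 0 -0.4;0 0 0.015 0 -0.4;0 0 0.015 0 -0.4;0 0 -0.2 0 -0.4;0 0 -0.6 0 -0.4;0 0 -0.9 0 0;0 0 -0.9 0 0"

```text
t: 27.8
position: [0.604, 0.1943, 0.2024]
ee_rot: [[0.986, 0.166, 0.004], [0.166, -0.986, 0.002], [0.005, -0.001, -1.0]]
contact_force: [-0.4, -0.2, 0.1]
width: 0.5
gripper_force: 0.0
```

Run:
```python
from h import *
s=get_state();print(s['position'],s['width'])
plan((428.6,146.9,190,45.3-180+0),)
plan((428.6,146.9,190,45.3))
```

```text
[0.60400112 0.1942685  0.20241675] 0.4996497918771907
(428.6, 146.9, 190, -134.7) -1.00 0.10 0.07 0.63 rows 5.1
(428.6, 146.9, 190, -134.7) -0.26 0.44 0.03 0.00 rows 1.0
(428.6, 146.9, 190, 45.3) -1.00 0.10 0.07 -1.00 rows 8.0
(428.6, 146.9, 190, 45.3) -0.08 -0.50 0.03 -0.46 rows 3.7
```

>>> carry_out --moves "-0.25 0.02 0.02 -0.12 0;-0.5 0.05 0.05 -0.24 0;-0.75 0.08 0.07 -0.36 0;-1 0.1 0.07 -0.48 0;-1 0.1 0.07 -0.6 0;-1 0.1 0.07 -0.72 0;-1 0.1 0.07 -0.84 0;-1 0.1 0.07 -0.96 0;-1 0.1 0.07 -1 0;-1 0.1 0.07 -1 0"

```text
t: 29.05
position: [0.4865, 0.1623, 0.1903]
ee_rot: [[-0.095, 0.996, 0.0], [0.996, 0.095, 0.0], [0.0, 0.0, -1.0]]
contact_force: [0.0, -0.7, -0.1]
width: 0.498
gripper_force: 0.0
```

>>> carry_out --moves "-0.04 -0.25 0.03 -0.12 0;-0.08 -0.5 0.03 -0.24 0;-0.08 -0.5 0.03 -0.36 0;-0.08 -0.5 0.03 -0.46 0;-0.08 -0.5 0.03 -0.46 0;-0.08 -0.5 0.03 -0.46 0"

```text
t: 29.8
position: [0.4277, 0.1472, 0.1863]
ee_rot: [[-0.704, 0.71, -0.0], [0.71, 0.704, -0.0], [-0.0, -0.0, -1.0]]
contact_force: [0.1, -0.2, 0.7]
width: 0.502
gripper_force: 0.0
```

Run:
```python
from h import *
look(.4286,.1469,.06,.02,.04)
plan((428.6,146.9,190,45.3),(428.6,146.9,83,45.3))
```

```text
t 29.8 pos [0.4277 0.1472 0.1863]
n 3406 [426.3 148.6  67.2  16.  -45.1]
(428.6, 146.9, 190, 45.3) -0.01 0.00 -0.03 -0.01 rows 0.1
(428.6, 146.9, 83, 45.3) 0.00 0.00 0.89 0.00 rows 1.7
```

>>> carry_out --moves "0 0 0.4 0 0;0 0 0.86 0 0;0 0 0.86 0 0;0 0 0.86 0 -1;0 0 0.86 0 -1;0 0 0.86 0 -1;0 0 0.86 0 -1;0 0 0.86 0 -1;0 0 0.86 0 -1"

```text
t: 30.98
position: [0.4286, 0.1478, 0.0852]
ee_rot: [[-0.707, 0.707, 0.003], [0.707, 0.707, 0.002], [-0.0, 0.004, -1.0]]
contact_force: [-1.9, -3.2, 14.0]
width: 0.169
gripper_force: 60.2
```

>>> carry_out --moves "0 0 -0.1 0 -1;0 0 -0.5 0 -1;0 0 -0.85 0 -1;0 0 -0.85 0 -1"

```text
t: 31.48
position: [0.4288, 0.1482, 0.1886]
ee_rot: [[-0.708, 0.707, 0.004], [0.707, 0.708, 0.005], [0.0, 0.006, -1.0]]
contact_force: [-0.0, 0.3, -1.3]
width: 0.169
gripper_force: 59.0
```

Run:
```python
from h import *
# bay+ centre (593.6,270.2); grip 4 mm toward foot (-x)
plan((589.6,269.5,190,99.9),(589.6,269.5,89,99.9))
```

```text
(589.6, 269.5, 190, 99.9) -0.14 1.00 -0.01 -0.64 rows 5.1
(589.6, 269.5, 190, 99.9) -0.60 0.30 -0.00 0.00 rows 1.3
(589.6, 269.5, 89, 99.9) 0.00 0.00 0.84 0.00 rows 1.6
```

>>> carry_out --moves "-0.07 0.5 0 -0.12 -1;-0.14 1 0 -0.24 -1;-0.14 1 0 -0.36 -1;-0.14 1 0 -0.48 -1;-0.14 1 0 -0.6 -1;-0.14 1 0 -0.64 -1;-0.14 1 0 -0.64 -1"

```text
t: 32.35
position: [0.5241, 0.2202, 0.1853]
ee_rot: [[-0.985, -0.174, -0.0], [-0.174, 0.985, 0.0], [0.0, 0.0, -1.0]]
contact_force: [0.3, -0.9, -1.5]
width: 0.171
gripper_force: 59.0
```

>>> carry_out --moves "-0.3 0.15 0 0 -1;-0.6 0.3 0 0 -1;-0.6 0.3 0 0 -1;-0.6 0.3 0 0 -1"

```text
t: 32.85
position: [0.5885, 0.268, 0.1848]
ee_rot: [[-0.985, -0.173, -0.001], [-0.173, 0.985, -0.001], [0.001, -0.001, -1.0]]
contact_force: [0.4, -0.1, -0.6]
width: 0.171
gripper_force: 59.0
```

>>> carry_out --moves "0 0 0.4 0 -1;0 0 0.7 0 -1;0 0 0.77 0 -1;0 0 0.77 0 -1;0 0 0.77 0 -1;0 0 0.77 0 -1;0 0 0.77 0 -1"

```text
t: 33.72
position: [0.5892, 0.2685, 0.0934]
ee_rot: [[-0.985, -0.174, 0.001], [-0.174, 0.985, 0.001], [-0.001, 0.0, -1.0]]
contact_force: [0.1, 0.0, -1.0]
width: 0.17
gripper_force: 59.0
```

>>> carry_out --moves "0 0 0.02 0 -1;0 0 0.035 0 -1;0 0 0.035 0 -1;0 0 0.035 0 -1;0 0 0.035 0 -0.4;0 0 0.035 0 -0.4;0 0 0.035 0 -0.4;0 0 -0.2 0 -0.4;0 0 -0.6 0 -0.4;0 0 -0.95 0 0;0 0 -0.95 0 0"

```text
t: 35.1
position: [0.5903, 0.2688, 0.2101]
ee_rot: [[-0.985, -0.174, 0.004], [-0.174, 0.985, 0.003], [-0.005, 0.002, -1.0]]
contact_force: [-1.0, 0.3, -1.1]
width: 0.496
gripper_force: 0.0
```

>>> carry_out --moves "0.5 0.5 -0.5 0 0;1 1 -0.5 0 0;1 1 -0.5 0 0;1 1 -0.5 0 0"

```text
t: 35.6
position: [0.4461, 0.3691, 0.2667]
ee_rot: [[-0.983, -0.181, -0.001], [-0.181, 0.983, 0.001], [0.001, 0.002, -1.0]]
contact_force: [1.1, -0.6, 0.1]
width: 0.501
gripper_force: 0.0
```

>>> carry_out --moves "0.5 0.5 0 0 0;0.5 1 0 0 0;0.5 1 0 0 0;0.5 1 0 0 0"

```text
t: 36.1
position: [0.3699, 0.4734, 0.2658]
ee_rot: [[-0.985, -0.175, -0.0], [-0.175, 0.985, -0.001], [0.0, -0.001, -1.0]]
contact_force: [0.8, -0.3, -0.6]
width: 0.499
gripper_force: 0.0
```

Run:
```python
from h import *
s=get_state();print(s['t'],s['position'])
p,d=grab_frame('top');P=pose('top');X=cloud(P,d);Z=np.nan_to_num(X[...,2]);cv2.imwrite('pics/top1.png',p[:,:,::-1])
for n,(cx,cy),t,ys in(('blue',(.6201,-.0071),3.1,(.0315,-.0315)),('green',(.6002,.2323),9.9,(.0385,-.0385)),('red',(.571,-.282),8.3,(0,))):
    a=np.radians(t);ex=np.array([np.cos(a),np.sin(a)]);ey=np.array([-ex[1],ex[0]])
    dx=X[...,:2]-[cx,cy];u=dx@ex;v=dx@ey
    for y in ys:
        m=(Z>.022)&(Z<.06)&(abs(v-y)<.035)&(abs(u)<.055)
        print(n,y,m.sum(),rect(np.c_[u[m],v[m]]),np.percentile(Z[m],[10,50,90]).round(4))
```

```text
36.1 [0.36985326 0.47342648 0.26580056]
blue 0.0315 241 [-1.8 31.6 27.  25.8 -4.7] [0.0324 0.0384 0.0404]
blue -0.0315 241 [ -0.7 -30.   27.   26.   -2.5] [0.0312 0.0385 0.0404]
green 0.0385 416 [-7.  37.6 67.6 17.  -0.1] [0.0272 0.0304 0.0322]
green -0.0385 393 [ -7.6 -37.4  67.5  16.3  -0.3] [0.0282 0.0305 0.0322]
red 0 1391 [-1.7  0.  90.4 45.8 -0.9] [0.0266 0.029  0.0315]
```

View pics/top1.png

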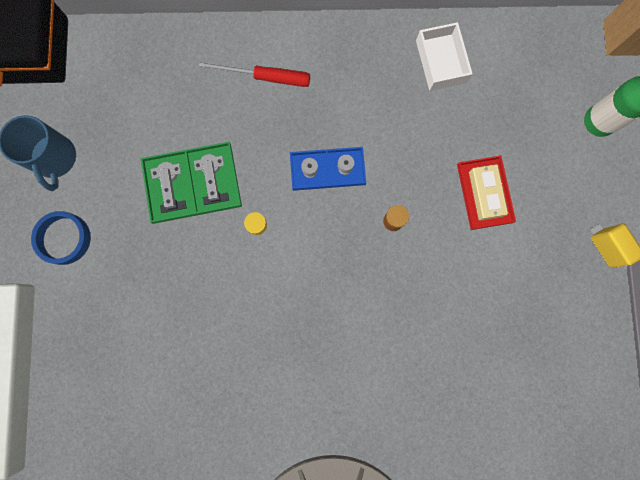

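The picture shows every piece in its bay: hinges near (168,187) and (211,177), knobs near (310,167) and (346,163), and the switch near (487,190). All are flat and within a few mm of centre, and the jar at (397,217) is upright.

```bash
python3 -c "
from cell import *
print(hand_in())"
```

```text
the job is handed in; nothing more can be done
None
```

The job is handed in at about 36 s: both knobs, both hinges and the switch measured within a few mm of their bay centres and flat, with the amber jar still upright; no verdict came back.

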